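# Vent an oil mister and unscrew its spray head for refilling

## Task

The empty oil mister in the wooden stand is to be refilled, so open it. First let off leftover pressure: push the sprung spray button on its top fully down for a moment and let it come back up; then unscrew the tight head anticlockwise (seen from above) while the stand braces the bottle, stop turning once the threads let go (the mark on the collar then points roughly at the rib on the bottle's shoulder), and only then lift the head straight up. Finish while still holding the head, upright and still, a finger's width or so clear above the open neck with its dip tube still hanging in the bottle; the bottle stays down in its well and everything else on the counter is left alone.

Things in the scene. Friction and masses are not known exactly. Their poses are not given: they have to be found in the camera images.
- head: Spray head of the oil mister, loose, screwed on the bottle. Origin: centre of its ribbed steel collar, on the axis, half-way up; z up, x along the black index mark on the collar's top. Grip the collar: a cylinder 55 mm across, 21 mm tall (10.5 mm above and below the origin). On top a black pump housing (31 mm across, to 20 mm above the origin) and the spray button (to 34 mm). About 0.09 kg
- collar_mark (a point): Black index mark on the collar's top, 21 mm from the axis. Yaw of head minus yaw of bottle is -1.26 to -0.94 rad at the start (screwed tight); anticlockwise seen from above (yaw growing) unscrews. The threads let go at about -0.2 (after 0.7 to 1.1 rad of turn); at 0 the mark points at the bottle's rib and the head is free; a solid stop comes at about +0.4
- tube_end (a point): Lower end of the clear dip tube (5 mm thick) that hangs from the head's middle, 120 mm below the centre of the collar, inside the bottle
- spray (a joint): Travel of the spray button on the head: 0 = up, 0.005 m = fully down; it springs back by itself; from 1.5 N to begin up to 5 N when fully down
- spray_top (a point): Centre of the top of the spray button (19 mm across, white), 34 mm above the centre of the collar when up; press it vertically down
- bottle: The mister's square clear glass bottle, loose, 60 x 60 mm, 0.24 to 0.4 kg, standing in either of the stand's two wells. Origin: centre of its underside, z up. Flat shoulder 105 mm up, neck 37 mm across (46 mm over the thread ridges) with a 27 mm bore. x points to the small rib with a steel strip on the shoulder, on the side away from the robot
- neck_rim (a point): Centre of the bottle's mouth at its rim, 138 mm above its underside. The screwed-on collar's centre lies 5 mm below it. A rubber seal presses the head up against three sloping thread ridges (about 20 N): breaking it loose takes about 0.4 to 0.8 N m, then it turns easily. The head rises up to 2 mm on the way but may be turned at constant height. Lifted before it is free, it pulls the bottle up
- stand: Wooden stand screwed to the counter, base 100 x 190 mm, 51 mm tall, with two square wells side by side along its y axis, centres 35 mm either side of its origin; well floor 6 mm above the counter, 1 mm of play round the bottle, so it braces the bottle against turning. Origin: centre of its underside
- salt_jar: Square glass salt jar with a flat wooden lid, 60 x 60 x 90 mm, in the stand's other well; leave alone. Origin: centre of its underside
- over_cap: Steel over-cap of the mister, an upside-down cup 60 mm across and 62 mm tall standing near the stand on the robot's side; leave alone. Origin: centre of its underside
- reamer: Wooden citrus reamer, 140 mm long, 45 mm thick, lying behind the stand; leave alone. Origin: underside, half-way along, x along it
- jug: Glass measuring jug, 108 mm across, 120 mm tall, handle to its +y; leave alone. Origin: centre of its underside
- work_bowl: Clear food-processor work bowl, 190 mm across, 130 mm tall, grey handle to its +y; leave alone. Origin: centre of its underside
- spoon_rest: Blue silicone spoon rest, 10 mm thick, round dish 100 mm across with a tail to its -x, 170 mm long in all; leave alone. Origin: underside, centre of the dish
- caddy_lid (a joint): Hinge of the lid of the white plastic caddy (170 x 220 x 190 mm, at the left of the counter): 0 = closed, grows as it opens; leave closed
Things that resemble listed ones, but are neither listed nor needed, are in the scene too. What is shaped like the head but orange is not meant.

How it is judged:
By the outcome, as a careful person would: the job done as asked, in the order asked, and still so for the second after the job is handed in, while the arm keeps its last pose, push and grip.
It also fails if it takes over 45 s, if anything falls off the work surface, if the arm or the gripper's body presses on something with over 40 N, if the wrist force passes 120 N, or if a joint passes its speed limit or range.

## Robot

A 7-joint arm with a two-finger parallel gripper is mounted at the origin on the work surface. World frame = base frame: x ahead of the robot, y to its left, z up, the work surface at z = 0. Lengths are in m, angles in rad, forces in N, time in s.
With the tool pointing down it reaches from about 0.4 to 0.9 m from the base axis. Payload 5.6 kg.
Tool frame: the origin (TCP) lies midway between the tips of the shut fingers; the grasp point (between the pads) lies 19 mm behind it; y points along the fingers, z is the direction in which the jaws open and shut, and the axes are right-handed (so a half turn about y gives the same grasp; the last joint's range is limited). The gripper opens to 92 mm and grips with 3 to 60 N. Pads are 20 mm wide; open, the fingers measure 128 mm over their backs; the gripper's body (75 mm by 189 mm) begins 69 mm behind the grasp point.
Start: joints at [1.096, 0.468, -0.012, 1.603, 0.006, 1.071, -0.056], TCP at [0.272, -0.59, 0.215] pointing down, gripper open.
Joint ranges: [-2.53, 2.53], [-0.31, 2.02], [-1.57, 1.55], [0.28, 2.44], [-1.29, 4.43], [0.15, 1.84], [-2.92, 2.92]. Speed limits (rad/s): [2.57, 2.57, 3.14, 3.14, 3.14, 3.14, 3.14].

## Interface

Orientations are given as a 3x3 rotation matrix whose columns are the frame's x, y, z axes.
In Python, from station import env, effector, solver, viewer, workorder, search_frame, tip_of gives the robot as it stands. Calls block until the motion is done:
- env.reach(position, orientation): joint-space move of the TCP to a pose.
- env.movel(position, frame=None, rate=0.15): straight line of the TCP; frame=None keeps the orientation; rate is the mean speed in m/s.
- env.goto_joints(angles): joint-space move.
- effector.release() and effector.grasp(squeeze=None): open the fingers fully, or close them until they stop; squeeze is the grip in N (None keeps the last).
- env.pause(seconds).
- solver.inverse_kinematics(position, orientation): joint angles nearest the present ones, or None.
- env.sense(): the state.
- viewer.read_camera(name): name is "side" or "top" or "wrist"; returns (picture, depth): 400x640x3 uint8, red, green, blue; 400x640 float32, m along the optical axis (not along the pixel's ray), 0 where there is no reading.
- viewer.camera_info(name): a dict with "intrinsics" (3x3 intrinsics, pixels), "eye" and "rotation" of the camera in the world; the wrist camera has in their place "T_tool_cam" (4x4, takes a point from camera to tool coordinates, whose origin is the TCP and whose axes are the tool frame's). Camera axes: x right, y up, looking along -z (the intrinsics and any distortion apply to the point x, -y, -z); pixel columns grow to the right and rows downward; lengths in m; the calibration is good to about 2 mm. A picture is of the moment at which its call begins: read the wrist's pose just before it. camera_info takes no time and is no camera call.
A pose or a line that the arm cannot do raises env.PlanningError and nothing moves.
- workorder.finish_job(): hands the job in, once; it reports no verdict.
Trained networks look in the newest picture that a camera, given by its name, has taken for a name from the list of things; names that differ only in an ending like _2 or _b are one class to them, and where a whole thing is asked for, a point or a joint stands for the part that bears it (a point fixed in the world has none). Each returns a list of dicts, best first, with "score" (0 to 1); they miss things now and then, are a little off and sometimes report something else, mostly with a low value. They report only what shows in the picture. A call takes as long as a camera call. They do not tell look-alikes from the thing itself.
- search_frame(camera, name): "at" ([x, y, z] in m, in world coordinates, good to about 4 mm: the middle of the surface that is visible of it).
- tip_of(camera, name): "at" ([x, y, z] in m, in world coordinates, good to about 4 mm: a listed point, or the origin of a listed thing).
The state is a dict: "t": time; "joint_positions": joint angles; "joint_velocities": joint speeds; "tau": joint torques, N m; "ee_pos": TCP position; "tcp_rot": TCP orientation; "wrist_force": force on the tool from outside, world axes, zero at the start; "moment": the same for the moment, N m; "gripper_width": finger opening in m.
Only numpy, scipy, OpenCV 4.12 (cv2) and the standard library are available. Lean on these libraries where they do the work, as an engineer would, in place of code of your own. Each camera call takes 0.05 s, during which the arm holds its last target.

## Working session

There is one attempt and no reset: what is moved stays moved. The work goes in short steps, each a Python script; the robot and the scene stay as the last script left them, time stands still between calls to the robot, and variables do not carry over. Pictures are saved under pics/ and viewed, and the job is handed in when it is done.

```bash
ls; mkdir -p pics
python3 - <<'E'
from station import env, viewer, search_frame, tip_of
import cv2, numpy as np
s=env.sense(); print(s['t'],s['ee_pos'],s['tcp_rot'],s['gripper_width'])
for c in ['side','top']:
    p,d=viewer.read_camera(c); cv2.imwrite(f'pics/{c}0.png',p[:,:,::-1]); np.save(f'pics/{c}0.npy',d)
    i=viewer.camera_info(c); print(c,i)
    for n in ['head','collar_mark','spray_top','bottle','stand','neck_rim','over_cap']:
        print(n,[(np.round(x['at'],3),round(x['score'],2)) for x in tip_of(c,n)][:4])
print(viewer.camera_info('wrist'))
print(env.sense()['t'])
E
```

```text
pics
0.0 [ 0.27171988 -0.58983502  0.21364825] [[-9.08234931e-01 -8.41025209e-04  4.18459798e-01]
 [-4.18460626e-01  1.54103833e-03 -9.08233632e-01]
 [ 1.18984793e-04 -9.99998459e-01 -1.75156078e-03]] 0.09199786797370371
side {'intrinsics': array([[375.88577917,   0.        , 326.3067836 ],
       [  0.        , 375.88577917, 195.79607795],
       [  0.        ,   0.        ,   1.        ]]), 'eye': array([ 1.17101793, -0.58414666,  0.82104698]), 'rotation': array([[ 0.66009422, -0.46639362,  0.58885704],
       [ 0.75110921,  0.39882513, -0.52609264],
       [ 0.01051526,  0.78956666,  0.61357471]])}
head [(array([ 0.455, -0.202,  0.118]), 0.93), (array([ 0.532, -0.164,  0.119]), 0.55), (array([ 0.544, -0.028,  0.142]), 0.52)]
collar_mark [(array([ 0.525, -0.147,  0.13 ]), 0.94), (array([ 0.559, -0.045,  0.153]), 0.85), (array([ 0.478, -0.2  ,  0.129]), 0.77)]
spray_top [(array([ 0.457, -0.202,  0.148]), 0.57), (array([ 0.527, -0.161,  0.156]), 0.41), (array([ 0.544, -0.027,  0.173]), 0.4)]
bottle [(array([ 0.544, -0.029,  0.008]), 0.78)]
stand [(array([ 0.542,  0.008, -0.006]), 0.6
[... 1118 characters left out ...]
(array([ 0.545, -0.028,  0.146]), 0.66), (array([ 0.569,  0.429, -0.001]), 0.17)]
over_cap [(array([ 0.439, -0.035, -0.005]), 0.86), (array([0.535, 0.045, 0.006]), 0.66)]
{'intrinsics': array([[351.33507945,   0.        , 309.38842738],
       [  0.        , 351.33507945, 198.46989833],
       [  0.        ,   0.        ,   1.        ]]), 'T_tool_cam': array([[-2.11563389e-04, -9.55530654e-01, -2.94891718e-01,
        -8.27669487e-02],
       [ 4.02888214e-04,  2.94891619e-01, -9.55530623e-01,
        -1.69989161e-01],
       [ 9.99999896e-01, -3.20963695e-04,  3.22583768e-04,
        -1.87673534e-03],
       [ 0.00000000e+00,  0.00000000e+00,  0.00000000e+00,
         1.00000000e+00]])}
0.8
```

View pics/side0.png

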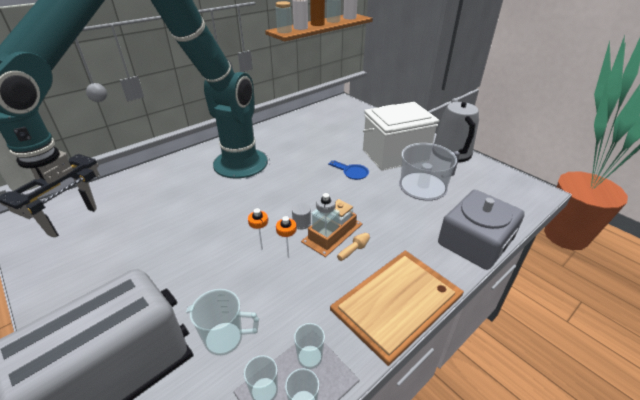

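View pics/top0.png

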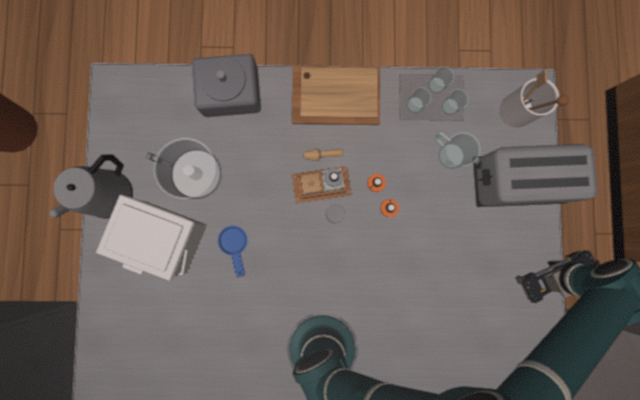

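Run:
```python
import cv2
from station import viewer
import numpy as np
for c in ['side','top']:
    i=viewer.camera_info(c);K=i['intrinsics']
    q=i['rotation'].T@(np.array([.545,-.028,.12])-i['eye']);u=K[0,0]*q[0]/-q[2]+K[0,2];v=-K[1,1]*q[1]/-q[2]+K[1,2]
    print(c,u,v)
    im=cv2.imread(f'pics/{c}0.png');u,v=int(u),int(v)
    cv2.imwrite(f'pics/{c}0c.png',cv2.resize(im[max(0,v-70):v+70,u-90:u+90],None,fx=4,fy=4,interpolation=cv2.INTER_CUBIC))
```

```text
side 325.31636548691125 209.48576978135947
top 333.7532991829595 177.49005475216825
```

View pics/side0c.png

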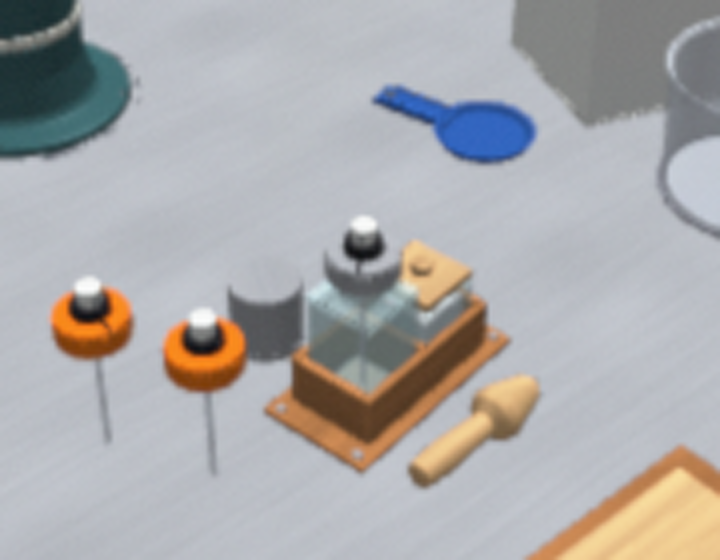

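View pics/top0c.png

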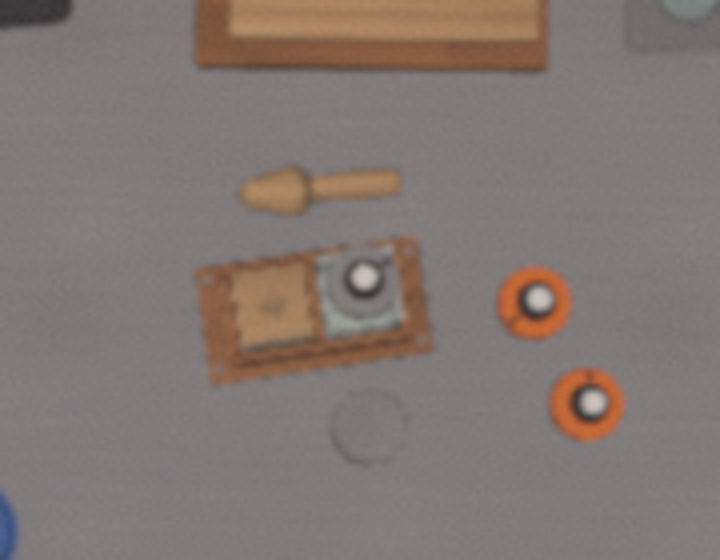

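Three things could be taken for the head: the steel-collared one on the bottle (side 325,205; top 334,177) and two orange ones on spikes (side 258,215 and 286,224). The steel one on the glass bottle in the stand is the right one, and the crops confirm it. Its heights fit too: the collar centre should be at 0.139 and the networks say about 0.142.

```bash
cat > h.py <<'E'
import numpy as np
def R(a):
    c,s=np.cos(a),np.sin(a)
    return np.array([[s,0,c],[-c,0,s],[0,-1,0]])
def proj(info,p,T=None):
    K=info['intrinsics']
    if T is None: q=info['rotation'].T@(np.array(p)-info['eye'])
    else: q=(np.linalg.inv(T)@np.r_[p,1])[:3]
    return np.array([K[0,0]*q[0]/-q[2]+K[0,2], -K[1,1]*q[1]/-q[2]+K[1,2]])
def wristT(s,info):
    T=np.eye(4);T[:3,:3]=s['tcp_rot'];T[:3,3]=s['ee_pos'];return T@info['T_tool_cam']
E
python3 - <<'E'
from station import env, solver
from h import *
for a in np.arange(-3.2,3.2,.4):
    for z in (.26,.12):
        q=solver.inverse_kinematics([.546,-.027,z],R(a)); print(round(a,2),z,None if q is None else np.round(q,2))
E
```

```text
-3.2 0.26 [-1.    0.54  1.37  1.86 -0.57  1.22 -2.64]
-3.2 0.12 [-0.92  0.86  1.34  1.99 -0.95  1.14 -2.36]
-2.8 0.26 [ 0.13  0.26 -0.16  1.8   0.05  1.09 -2.85]
-2.8 0.12 [-0.    0.42 -0.01  1.94  0.01  0.79 -2.82]
-2.4 0.26 [ 0.18  0.26 -0.23  1.8   0.07  1.09 -2.47]
-2.4 0.12 [ 0.07  0.42 -0.1   1.93  0.05  0.79 -2.46]
-2.0 0.26 [ 0.23  0.27 -0.29  1.79  0.09  1.09 -2.09]
-2.0 0.12 [ 0.13  0.43 -0.17  1.93  0.1   0.8  -2.1 ]
-1.6 0.26 [ 0.28  0.28 -0.35  1.79  0.1   1.09 -1.71]
-1.6 0.12 [ 0.19  0.43 -0.25  1.92  0.15  0.8  -1.74]
-1.2 0.26 [ 0.35  0.29 -0.43  1.79  0.13  1.1  -1.33]
-1.2 0.12 [ 0.26  0.45 -0.34  1.92  0.2   0.81 -1.39]
-0.8 0.26 [ 0.39  0.29 -0.48  1.78  0.15  1.1  -0.95]
-0.8 0.12 [ 0.33  0.46 -0.42  1.91  0.25  0.82 -1.03]
-0.4 0.26 [ 0.43  0.3  -0.54  1.78  0.17  1.1  -0.56]
-0.4 0.12 [ 0.38  0.47 -0.5   1.91  0.3   0.83 -0.67]
-0.0 0.26 [ 0.47  0.31 -0.59  1.78  0.19  1.11 -0.18]
-0.0 0.12 [ 0.43  0.49 -0.56  1.91  0.34  0.84 -0.3 ]
0.4 0.26 [ 0.51  0.32 -0.64  1.78  0.21  1.11  0.2 ]
0.4 0.12 [ 0.48  0.5  -0.62  1.9   0.38  0.85  0.06]
0.8 0.26 [ 0.55  0.33 -0.69  1.77  0.23  1.12  0.58]
0.8 0.12 [ 0.52  0.52 -0.68  1.9   0.42  0.87  0.43]
1.2 0.26 [ 0.56  0.34 -0.71  1.77  0.24  1.12  0.98]
1.2 0.12 [ 0.52  0.52 -0.68  1.9   0.42  0.87  0.83]
1.6 0.26 [ 0.63  0.36 -0.79  1.77  0.28  1.13  1.34]
1.6 0.12 [ 0.54  0.53 -0.7   1.9   0.44  0.87  1.21]
2.0 0.26 [ 0.66  0.38 -0.84  1.77  0.31  1.14  1.72]
2.0 0.12 [ 0.6   0.56 -0.79  1.9   0.5   0.89  1.56]
2.4 0.26 [ 0.92  0.61 -1.31  1.75  0.62  1.27  1.86]
2.4 0.12 [ 0.89  0.9  -1.33  1.88  0.96  1.19  1.61]
2.8 0.26 [ 0.92  0.61 -1.31  1.75  0.62  1.27  2.26]
2.8 0.12 [ 0.89  0.9  -1.33  1.88  0.96  1.19  2.01]
```

Run:
```python
from station import env, viewer, effector, solver, tip_of
from h import *
import cv2
env.movel([.272,-.59,.37],rate=.3)
env.reach([.5,-.1,.34],R(-1.2))
env.reach([.546,-.027,.27],R(-1.2))
effector.grasp(20)
s=env.sense(); print(s['t'],s['ee_pos'],s['gripper_width'],np.round(s['wrist_force'],2))
p,d=viewer.read_camera('wrist'); cv2.imwrite('pics/w1.png',p[:,:,::-1]); np.save('pics/w1.npy',d)
np.savez('pics/w1s.npz',ee=s['ee_pos'],R=s['tcp_rot'])
for n in ['head','collar_mark','spray_top','bottle']:
    print(n,[(np.round(x['at'],4),round(x['score'],2)) for x in tip_of('wrist',n)][:4])
print(env.sense()['t'])
```

```text
5.2917 [ 0.54600078 -0.02700018  0.26999587] 0.00043961874332031553 [ 0.34 -0.16  0.72]
head [(array([ 0.5473, -0.0276,  0.1356]), 0.92), (array([ 0.4526, -0.205 ,  0.1218]), 0.83), (array([ 0.5301, -0.1623,  0.1205]), 0.7), (array([ 0.3501,  0.2988, -0.0025]), 0.2)]
collar_mark [(array([ 0.5186, -0.1487,  0.1315]), 0.9), (array([ 0.5621, -0.0418,  0.1509]), 0.86), (array([ 0.472 , -0.1978,  0.1304]), 0.7)]
spray_top [(array([ 0.5328, -0.1538,  0.1534]), 0.92), (array([ 0.548 , -0.0266,  0.1753]), 0.91), (array([ 0.4567, -0.2014,  0.1495]), 0.41)]
bottle [(array([ 0.5444, -0.0267,  0.0031]), 0.84)]
5.5417
```

View pics/w1.png

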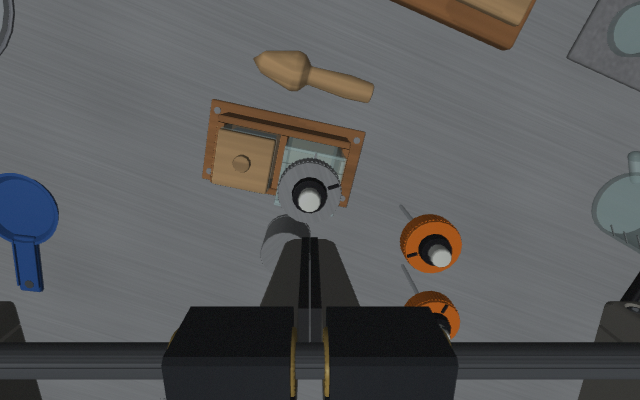

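The wrist view shows the steel head at (309,195), with its white button at (309,200) and the mark at about (334,187). Next I measure in this picture.

Run:
```python
from station import viewer
from h import *
import cv2
im=cv2.imread('pics/w1.png'); d=np.load('pics/w1.npy'); z=np.load('pics/w1s.npz')
info=viewer.camera_info('wrist');K=info['intrinsics']
T=wristT({'tcp_rot':z['R'],'ee_pos':z['ee']},info)
v,u=np.mgrid[0:400,0:640]
P=np.stack([(u-K[0,2])/K[0,0]*d,-(v-K[1,2])/K[1,1]*d,-d,np.ones_like(d)],-1)@T.T
P=P[...,:3]
h=cv2.cvtColor(im,cv2.COLOR_BGR2HSV)
roi=np.zeros((400,640),bool); roi[140:240,265:360]=True
X=P[...,2]
b=roi&(im.min(2)>150)&(X>.165)&(X<.185)
print('button',b.sum(),np.median(P[b],0),P[b][:,2].max(), 'uv',u[b].mean(),v[b].mean())
c=roi&(X>.142)&(X<.156)
pts=P[c][:,:2].astype(np.float32); (cx,cy),r=cv2.minEnclosingCircle(pts); print('collar',cx,cy,r,np.median(P[c][:,2]))
m=c&(im.max(2)<60); 
rr=np.hypot(P[...,0]-.546,P[...,1]+.027); m&=(rr>.0175)&(rr<.026)
print('mark',m.sum(),np.median(P[m],0), 'uv',u[m].mean(),v[m].mean())
def onplane(uu,vv,h):
    dr=T[:3,:3]@np.array([(uu-K[0,2])/K[0,0],-(vv-K[1,2])/K[1,1],-1]);o=T[:3,3];return o+dr*(h-o[2])/dr[2]
print(onplane(u[b].mean(),v[b].mean(),.173),onplane(u[m].mean(),v[m].mean(),.1495))
cv2.imwrite('pics/w1c.png',cv2.resize(im[90:240,195:375],None,fx=4,fy=4,interpolation=cv2.INTER_CUBIC))
```

```text
button 299 [ 0.54295139 -0.02537365  0.1736531 ] 0.17540307297431545 uv 308.505016722408 201.7391304347826
collar 0.5431503057479858 -0.025895511731505394 0.028249457478523254 0.150354939530923
mark 48 [ 0.55999242 -0.04163075  0.15026862] uv 326.7083333333333 175.35416666666666
[ 0.54274742 -0.02546517  0.173     ] [ 0.56323017 -0.03400437  0.1495    ]
```

View pics/w1c.png

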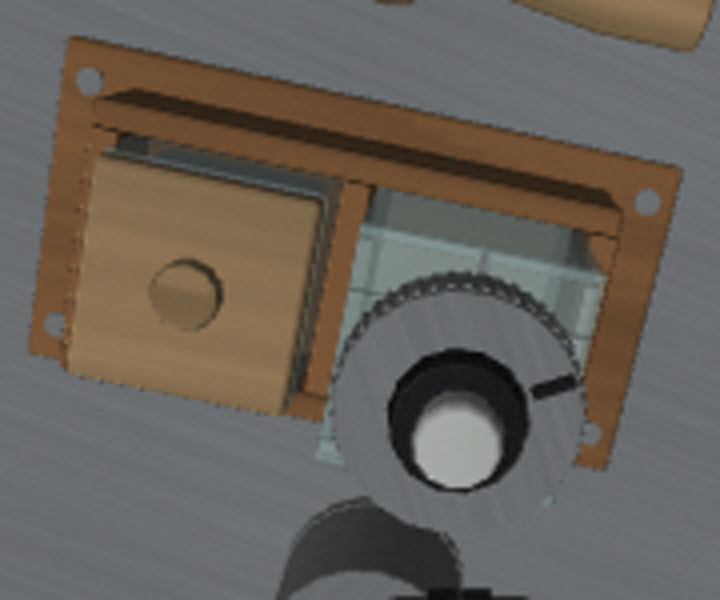

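Run:
```python
from station import viewer
from h import *
z=np.load('pics/w1s.npz')
info=viewer.camera_info('wrist');K=info['intrinsics']
T=wristT({'tcp_rot':z['R'],'ee_pos':z['ee']},info)
def on(cu,cv,h):
    uu,vv=195+cu/4,90+cv/4
    dr=T[:3,:3]@np.array([(uu-K[0,2])/K[0,0],-(vv-K[1,2])/K[1,1],-1]);o=T[:3,3];return (o+dr*(h-o[2])/dr[2])[:2]
c=np.array([.543,-.0257])
m=on(555,388,.1495);print('mark',m,np.arctan2(*(m-c)[::-1]),np.hypot(*(m-c)))
r=on(484,262,.113);print('rib',r,np.arctan2(*(r-c)[::-1]))
a,b=on(70,38,.008),on(683,170,.008); dd=a-b; print('stand',np.hypot(*dd),np.arctan2(-dd[0],dd[1]))
a,b=on(70,38,.008),on(32,355,.008); dd=a-b; print('stand x',np.hypot(*dd),np.arctan2(dd[1],dd[0]))
```

```text
mark [ 0.55593479 -0.04347416] -0.9417010571804924 0.021982484060339542
rib [ 0.56986681 -0.02230617] 0.12565507428820263
stand 0.18729164373690443 0.1631703625044007
stand x 0.09855079270790848 0.16797228820704216
```

Run:
```python
from station import env, solver
from h import *
C=[.5435,-.026]
env.movel([*C,.182],rate=.2)
f0=env.sense()['wrist_force'][2]
for z in [.176,.173,.171,.169,.168,.167,.166,.165,.164,.163]:
    env.movel([*C,z],rate=.04)
    s=env.sense(); f=s['wrist_force']-0; print(round(s['t'],2),z,round(s['ee_pos'][2],4),np.round(f,2))
    if f[2]-f0>9: break
env.pause(.3); print(env.sense()['wrist_force'])
env.movel([*C,.20],rate=.15)
s=env.sense();print(s['t'],s['wrist_force'])
```

```text
6.43 0.176 0.1766 [-0.87 -0.87  0.22]
6.68 0.173 0.1734 [ 0.77 -0.48  1.87]
6.93 0.171 0.1714 [ 1.09 -0.4   3.11]
7.18 0.169 0.1693 [ 0.64 -0.1   6.34]
7.43 0.168 0.1691 [ 0.38 -1.1   8.9 ]
7.68 0.167 0.1688 [-1.91 -0.02 13.15]
[-0.84467163 -0.27018236 14.07060762]
8.35 [ 0.32194889 -0.46966858 -0.33810927]
```

The button went fully down: contact at about 0.174, the stop at about 0.169, and 14 N held. Now I grip the collar.

Run:
```python
from station import env, solver, effector
from h import *
C=[.5435,-.026]
effector.release()
env.movel([*C,.121],R(-1.2),rate=.15)
s=env.sense();print(round(s['t'],2),s['ee_pos'],s['wrist_force'])
effector.grasp(60)
s=env.sense();print(round(s['t'],2),s['gripper_width'],s['ee_pos'],np.round(s['wrist_force'],1),np.round(s['moment'],2),np.round(s['joint_positions'],3))
```

```text
10.4 [ 0.54404205 -0.02583104  0.12150355] [-0.88621634 -0.46247555  0.15720741]
11.07 0.05321319160226353 [ 0.54388409 -0.0263665   0.12130253] [0.3 0.3 1.9] [-0.29 -0.09 -0.03] [ 0.327  0.454 -0.424  1.918  0.25   0.82  -1.431]
```

Run:
```python
from station import env
from h import *
s=env.sense(); q0=np.array(s['joint_positions'])
for d in [.08,.16,.28,.4,.52]:
    q=q0.copy();q[6]+=d; env.goto_joints(q)
    s=env.sense();print(round(s['t'],2),d,round(s['joint_positions'][6]-q0[6],3),np.round(s['ee_pos'],4),np.round(s['wrist_force'],1),np.round(s['moment'],2),round(s['gripper_width'],4), np.round(s['tau'][6],2))
```

```text
11.32 0.08 0.078 [ 0.5437 -0.0264  0.1213] [ 0.1 -0.9  1.2] [-0.13  0.04  0.09] 0.0534 0.12
11.57 0.16 0.157 [ 0.5436 -0.0263  0.1212] [-0.2 -0.5  0. ] [-0.09  0.17  0.02] 0.0534 0.11
11.82 0.28 0.275 [ 0.5438 -0.0262  0.1212] [-0.2 -1.3  0.3] [ 0.02  0.03 -0.01] 0.0535 0.19
12.07 0.4 0.394 [ 0.5438 -0.0263  0.1212] [-1.1 -0.2 -1.4] [-0.11 -0.05  0.  ] 0.0535 0.2
12.32 0.52 0.514 [ 0.5439 -0.0264  0.1212] [ 0.8 -0.2 -1. ] [-0.06 -0.15  0.03] 0.0535 0.21
```

```bash
cat > shot.py <<'E'
import sys,cv2
from station import env, viewer
from h import *
n=sys.argv[1]
s=env.sense()
p,d=viewer.read_camera('wrist'); cv2.imwrite(f'pics/{n}.png',p[:,:,::-1]); np.save(f'pics/{n}.npy',d)
np.savez(f'pics/{n}s.npz',ee=s['ee_pos'],R=s['tcp_rot'])
cv2.imwrite(f'pics/{n}c.png',cv2.resize(p[120:270,220:400,::-1],None,fx=4,fy=4,interpolation=cv2.INTER_CUBIC))
i=viewer.camera_info('side')
p,d=viewer.read_camera('side'); u,v=proj(i,[.544,-.026,.14]).astype(int)
cv2.imwrite(f'pics/{n}side.png',cv2.resize(p[v-50:v+60,u-70:u+70,::-1],None,fx=5,fy=5,interpolation=cv2.INTER_CUBIC))
print(s['t'])
E
python3 shot.py w2
```

```text
12.3167
```

View pics/w2.png

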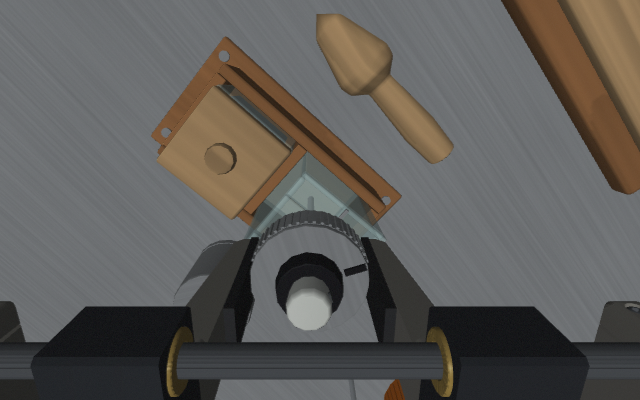

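View pics/w2side.png

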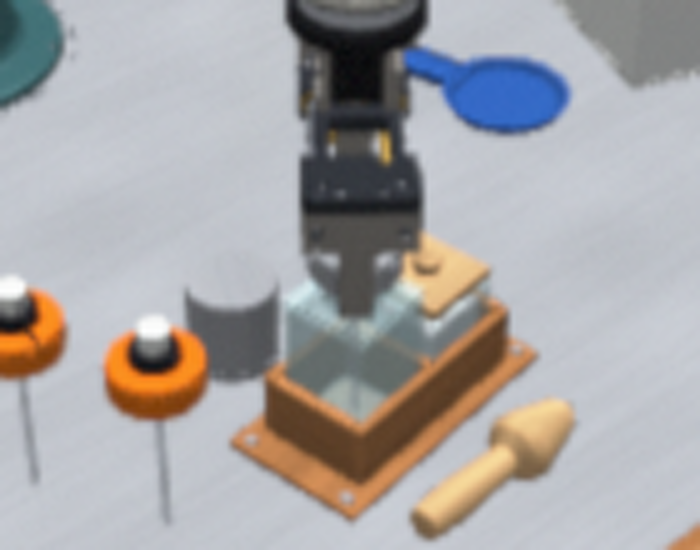

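The mark at (355,270) has turned with the gripper. Now I compute its yaw.

```bash
cat > mark.py <<'E'
import sys
from station import viewer
from h import *
n,u,v,z0=sys.argv[1],*map(float,sys.argv[2:5])
z=np.load(f'pics/{n}s.npz')
info=viewer.camera_info('wrist');K=info['intrinsics']
T=wristT({'tcp_rot':z['R'],'ee_pos':z['ee']},info)
dr=T[:3,:3]@np.array([(u-K[0,2])/K[0,0],-(v-K[1,2])/K[1,1],-1]);o=T[:3,3];m=(o+dr*(z0-o[2])/dr[2])[:2]
c=z['ee'][:2] if len(sys.argv)<6 else np.array([.5435,-.026])
print(m,np.arctan2(*(m-c)[::-1]),np.hypot(*(m-c)),'tool a',np.arctan2(z['R'][1,2],z['R'][0,2]))
E
python3 mark.py w2 355 270 .1495; python3 mark.py w2 310 203 .113
```

```text
[ 0.56213123 -0.03321124] -0.35956602475601895 0.019437976605752853 tool a -0.6864764241023553
[ 0.55913726 -0.00497345] 0.9531348694526053 0.026247881969208426 tool a -0.6864764241023553
```

View pics/w2c.png

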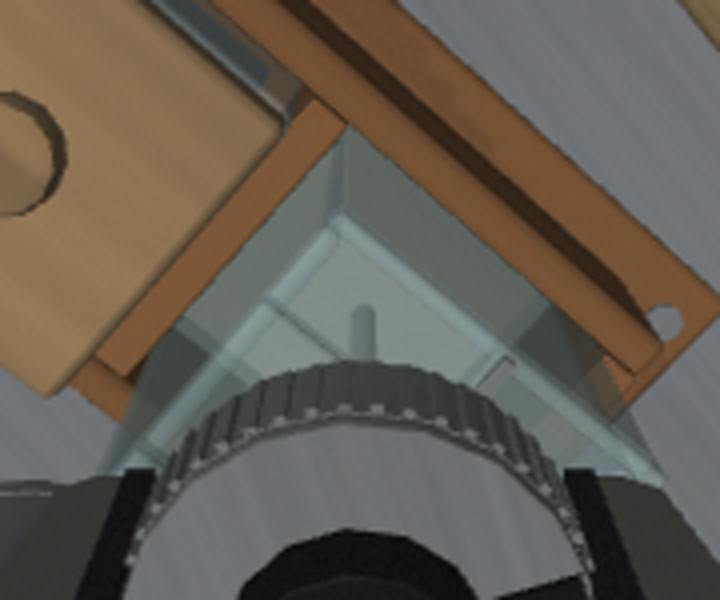

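```bash
python3 mark.py w2 344.5 213 .113
python3 - <<'E'
from station import env
from h import *
s=env.sense(); q0=np.array(s['joint_positions'])
for d in [.12,.24,.36,.48,.53]:
    q=q0.copy();q[6]+=d; env.goto_joints(q)
    s=env.sense();print(round(s['t'],2),d,round(s['joint_positions'][6]-q0[6],3),np.round(s['ee_pos'],4),np.round(s['wrist_force'],1),np.round(s['moment'],2),round(s['gripper_width'],4))
E
python3 shot.py w3
```

```text
[ 0.56991153 -0.02110344] 0.20010200691499022 0.026504068056658295 tool a -0.6864764241023553
12.67 0.12 0.115 [ 0.544  -0.0264  0.1212] [ 0.6 -0.9 -1.4] [-0.09 -0.08  0.04] 0.0533
12.92 0.24 0.234 [ 0.544  -0.0263  0.1212] [ 1.1  0.2 -0.3] [-0.06 -0.14 -0.02] 0.0535
13.17 0.36 0.354 [ 0.544  -0.0264  0.1213] [ 0.5 -0.4 -0.6] [-0.13 -0.16  0.03] 0.0532
13.42 0.48 0.474 [ 0.544  -0.0263  0.1213] [ 0.   0.4 -0.6] [-0.14 -0.17  0.02] 0.0536
13.67 0.53 0.526 [ 0.544  -0.0264  0.1213] [ 0.4 -0.9 -0. ] [-0.21 -0.13 -0.01] 0.0535
13.6667
```

View pics/w3.png

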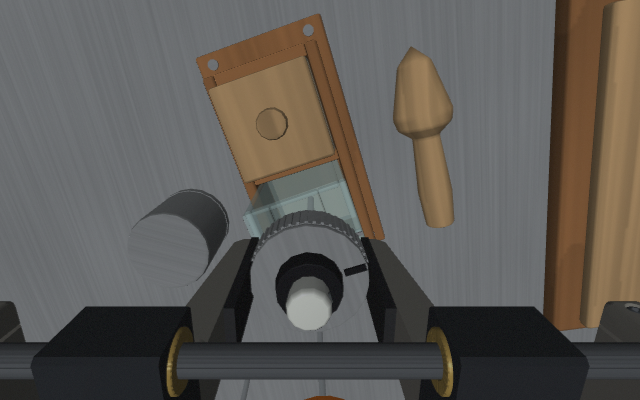

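View pics/w3c.png

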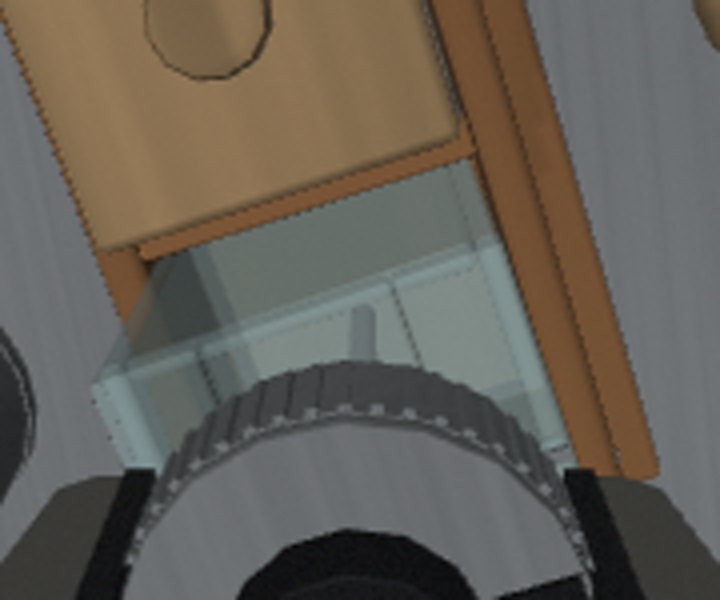

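The mark is now within about 0.05 rad of the rib yaw (about 0.15), with no slip in the grip. I lift gently and check the force.

```bash
python3 - <<'E'
from station import env
s=env.sense(); p=s['ee_pos'].copy(); import numpy as np
x,y,z0=p
for dz in [.003,.006,.012]:
    env.movel([x,y,z0+dz],rate=.04)
    s=env.sense();print(round(s['t'],2),dz,np.round(s['ee_pos'],4),np.round(s['wrist_force'],1),np.round(s['moment'],2),round(s['gripper_width'],4))
E
python3 shot.py w4
```

```text
14.02 0.003 [ 0.5441 -0.0264  0.1245] [ 0.5 -2.   0.2] [-0.28 -0.07 -0.  ] 0.0535
14.27 0.006 [ 0.5441 -0.0264  0.1275] [-0.8 -0.8 -0.8] [-0.23 -0.15  0.04] 0.0535
14.57 0.012 [ 0.5441 -0.0262  0.1336] [-0.5 -0.5 -1.1] [-0.02 -0.08  0.01] 0.0534
14.5667
```

View pics/w4side.png

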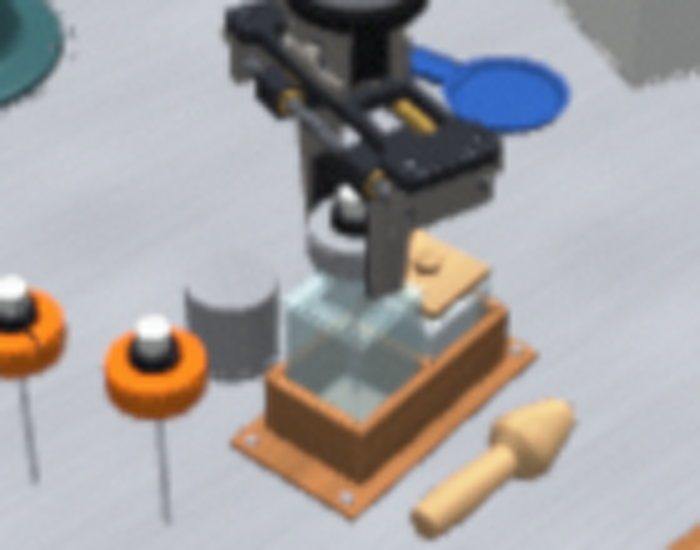

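View pics/w4c.png

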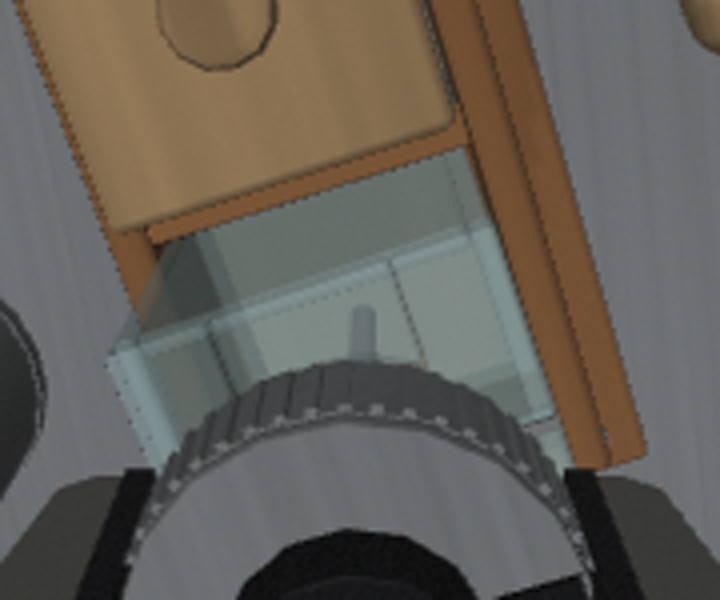

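The bottle stays in its well in the side crop, with its shoulder at the same height, and only the head is rising (about -1 N). I continue to +31 mm.

```bash
python3 - <<'E'
from station import env
import numpy as np
env.movel([.544,-.0264,.1213+.031],rate=.04)
env.pause(.4)
s=env.sense();print(round(s['t'],2),np.round(s['ee_pos'],4),np.round(s['wrist_force'],1),np.round(s['moment'],2),round(s['gripper_width'],4),np.round(s['tcp_rot'][:,1],3))
E
python3 shot.py w5
python3 - <<'E'
from station import viewer,tip_of
import numpy as np,cv2
for c in ['side']:
    for n in ['bottle','head','neck_rim','tube_end','salt_jar','over_cap']:
        print(n,[(np.round(x['at'],3),round(x['score'],2)) for x in tip_of(c,n)][:3])
E
```

```text
15.69 [ 0.5439 -0.0264  0.1522] [ 0.5 -1.  -0.8] [-0.06 -0.07 -0.03] 0.0529 [ 0.001 -0.    -1.   ]
15.6917
bottle []
head [(array([ 0.454, -0.2  ,  0.12 ]), 0.86), (array([ 0.544, -0.024,  0.173]), 0.77), (array([ 0.345,  0.299, -0.001]), 0.64)]
neck_rim [(array([ 0.543, -0.024,  0.144]), 0.66)]
tube_end [(array([ 0.528, -0.159,  0.003]), 0.82), (array([ 0.454, -0.2  , -0.004]), 0.67), (array([ 0.566, -0.024,  0.183]), 0.33)]
salt_jar [(array([0.536, 0.045, 0.002]), 0.69)]
over_cap [(array([ 0.442, -0.038, -0.005]), 0.9)]
```

View pics/w5side.png

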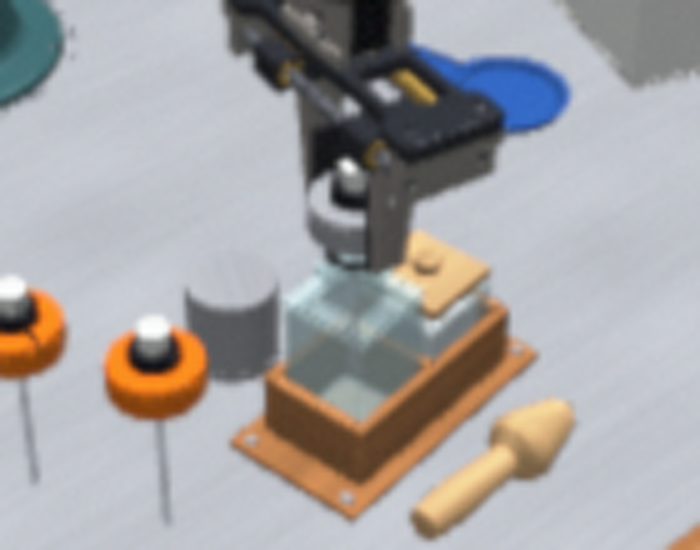

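View pics/w5.png

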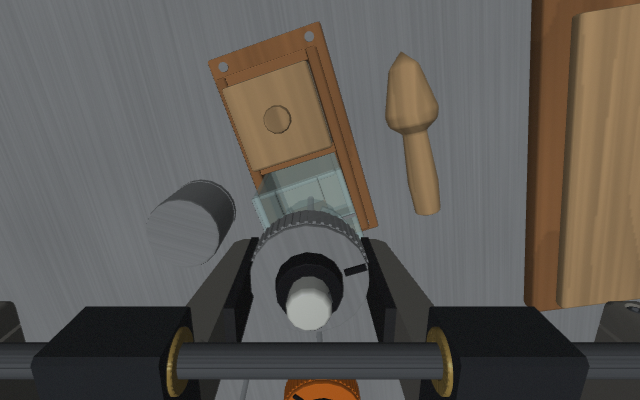

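Run:
```python
from station import env,workorder
workorder.finish_job(); s=env.sense(); print(s['t'],s['ee_pos'],s['wrist_force'],s['gripper_width'])
```

```text
the job is handed in; nothing more can be done
the job is handed in; nothing more can be done
```

I opened the mister and handed the job in at about 16 s. The arm is still holding the head above the open neck; no verdict was reported.

- **Pressure release:** I pushed the spray button through its full 5 mm to the stop, held it at about 14 N, and let it come back up.
- **Unscrewing:** I gripped the collar at 60 N and turned it anticlockwise about 1.04 rad. The mark ended within about 0.05 rad of the rib and did not move relative to the fingers, so the grip did not slip. I never saw the expected 0.4–0.8 N m break-loose torque in the readings, probably because it fell between samples.
- **Lift:** I raised the head straight up 31 mm. The wrist force stayed near -1 N, about the head's own weight, so the bottle was not pulled up.
- **Final checks:**
  - The head was upright and still at about 0.171–0.173 m. The rim was found at 0.144 m, where it belongs, so the collar is about 16 mm clear of the neck.
  - The bottle was down in its well, and the salt jar and over-cap were where they had been.
  - **Not seen directly:** the networks missed the bottle itself in the last picture. They also did not find this head's dip-tube end; by its length it is about 94 mm below the rim, inside the bottle.

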